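Free the jammed stop from the knife maker's clamping bed

TASK

The dark steel stop has jammed in the T-slot of the aluminium clamping bed, with its foot caught under the slot's lips. Pick up the light wooden knocking block and with it knock or push the stop along the slot until it is loose in the open bay at the bed's end; do not touch the stop with the gripper before it is there. Lay the block flat on the bench again, then lift the stop out of the bay and set it on its foot inside the small dark wooden tray.

Things in the scene. Friction and masses are not known exactly. Their poses are not given: they have to be found in the camera images.
- bed: Fixed aluminium bed 220 (x) x 110 x 24 mm high. Origin: on the bench, on the slot's centre line where the lips end. Slot along x, floor 6 mm up. x -110 to 0: T-slot 34 wide, lips 16 to 24 mm up leave a 24 mm gap; a spring strip at x -95 to -8 pinches the stop's foot. x 0 to +92: open bay 42 wide, no lips, end wall at +92.
- stop: Dark steel stop, 0.3-0.6 kg. Origin: centre of foot's underside. Foot 56 (x) x 34 x 8 mm, neck 18 wide, head 44 (x) x 24 (y) from 20 to 54 mm up. Axes as the bed's; jammed at bed x -62 to -36. Pushed low on its head's -x end, about 8 to 20 N slides it to bed +x. Its foot is clear of the lips at bed x +28 to +64; then it lifts straight up, gripped by the head across y.
- block: Knocking block of light wood, 90 (x) x 36 (y) x 45 mm high, about 0.1 kg, lying on the bench at the robot's right; the flatter grey piece nearby is a honing stone. Origin: centre of its underside. Gripped across y at its middle, it pushes with an end face, its underside a few mm above the bed.
- tray: Small open tray of dark wood fixed to the bench at the robot's left, outside 120 (x) x 100 (y) x 22 mm high, walls and floor 5 mm thick. Origin: centre of its underside.
Not all that is in view belongs to the job. Of the things like the stop, leave any that is pink; of the rest the larger one is meant. Several things look just like the bed: the one meant starts farthest to the robot's right.

How it is judged:
By the outcome, as a careful person would: the job done as asked, in the order asked, and still so for the second after the job is handed in, with the robot touching nothing.
It also fails if it takes over 72 s, if anything falls off the work surface, if the arm or the gripper's body presses on something with over 40 N, if the wrist force passes 120 N, or if a joint passes its speed limit or range.

ROBOT

A 6-joint arm with a two-finger parallel gripper is mounted at the origin on the work surface. World frame = base frame: x ahead of the robot, y to its left, z up, the work surface at z = 0. Lengths are in mm, angles in rad, forces in N, time in s.
With the tool pointing down it reaches from about 325 to 775 mm from the base axis. Payload 5.5 kg.
Tool frame: the origin (TCP) lies midway between the tips of the shut fingers; the grasp point (between the pads) lies 19 mm behind it; z points along the fingers, y is the line along which they close (so a half turn about z gives the same grasp; the last joint's range is limited). The gripper opens to 88 mm and grips with 3 to 60 N. Pads are 20 mm wide; open, the fingers measure 115 mm over their backs; the gripper's body (75 mm by 178 mm) begins 61 mm behind the grasp point.
Start: joints at [1.262, 0.091, 1.231, -0, 1.82, -0.057], TCP at [149.492, 581.092, 222.631] pointing down, gripper open.
Joint ranges: [-2.87, 2.87], [-0.86, 2.18], [0.17, 2.46], [-1.51, 4.65], [0.06, 2.69], [-2.65, 2.65]. Speed limits (rad/s): [2.57, 2.57, 3.01, 3.14, 3.14, 3.14].

INTERFACE

Orientations are given as a 3x3 rotation matrix whose columns are the frame's x, y, z axes.
In Python, from workcell import env, viewer, close_job gives the robot as it stands.
- The arm moves only by the tool move_arm, never from a script. Its argument "commands" is a list of rows, each an object of numbers: "tx", "ty", "tz": the shift along the tool's x, y, z as a fraction of full scale; "turn": the turn about the tool's z as a fraction of full scale; "gripper": the opening in per cent of the stroke, from 0 (shut) to 100 (fully open). A call has 1 to 20 rows; each row is the pose to reach, as a shift and turn from the pose commanded when the call began, along the tool's axes at that moment, turning the shorter way round; what a row does not reach only later rows make up. Full scale, the value 1, is 0.25 m for a shift and pi rad for a turn. A row lasts 1/12 s, in which the tool goes at most 41.7 mm and 7.16 degrees, less where a joint would pass 70% of its speed; a pose out of reach is approached as far as the arm can. A call with a number of a shift or a turn outside -1 to 1 is refused whole. A call with a gripper value outside its range is refused whole. The fingers move at their own pace and stop on an object; "grip_force" is the grip in N (left out, the last holds). Time passes only in rows, so rows that repeat a pose let the fingers close. It gives the time, the measured TCP pose, the force, the opening and the grip force at its end, in the units of the state.
- env.state(): the state, without advancing time (a new reading comes with each control period).
- viewer.snapshot(name): name is "scene" or "top" or "wrist"; returns a dict with "frame" (400x640x3 uint8, red, green, blue), "mtx" (3x3 intrinsics, pixels), "k1" (the pictures are not rectified: a ray, as slopes to the right and down, at radius r is drawn at 1 + k1 r^2 times it, then the intrinsics apply), "pose" (4x4, takes a point from camera to world coordinates). Camera axes: x right, y up, looking along -z (the intrinsics and any distortion apply to the point x, -y, -z); pixel columns grow to the right and rows downward; lengths in mm; the calibration is good to about 2 mm. A picture is of the moment at which its call begins. There is no depth.
- close_job(): hands the job in; it is judged then, once.
Trained networks look in a picture, given as the dict that the camera call returned (one of the last four; its "shot" number tells which), for a name from the list of things; names that differ only in an ending like _2 or _b are one class to them, and where a whole thing is asked for, a point or a joint stands for the part that bears it (a point fixed in the world has none). Each returns a list of dicts, best first, with "confidence" (0 to 1); they miss things now and then, are a little off and sometimes report something else, mostly with a low value. They report only what shows in the picture. A call takes as long as a camera call. They do not tell look-alikes from the thing itself.
- viewer.look_for(picture, label): "pixel" ([column, row] in pixels, amid what is visible of it).
- viewer.regions_of(picture, label): "pixels" (400x640 bool, what is visible of it) and "pixel" ([column, row] in pixels, amid what is visible of it).
The state is a dict: "time_s": time; "q": joint angles; "qd": joint speeds; "effort": joint torques, N m; "tool_pos": TCP position; "orientation": TCP orientation; "ft_force": force on the tool from outside, world axes, zero at the start; "torque": the same for the moment, N m; "opening": finger opening in mm; "grasp_force": force on a finger pad.
Only numpy, scipy, OpenCV 4.12 (cv2) and the standard library are available. Lean on these libraries where they do the work, as an engineer would, in place of code of your own. Each camera call takes 0.05 s, during which the arm holds its last target. There are 200 camera calls.

## Working session

There is one attempt and no reset: what is moved stays moved. The work goes in short steps, Python scripts to look and compute and a tool call to move; the robot and the scene stay as the last step left them, time stands still between calls to the robot, and variables do not carry over. Pictures are saved under pics/ and viewed, at most 10 in all, crops included, and the job is handed in when it is done.

Besides the shell and the picture viewer there is one more tool, called after "Call:" as a command line: name --argument value ..., lists and objects as JSON in quotes. move_arm: Moves the arm, as the interface text tells. Its arguments: {"type":"object","properties":{"commands":{"type":"array","items":{"type":"object","properties":{"tx":{"type":"number"},"ty":{"type":"number"},"tz":{"type":"number"},"turn":{"type":"number"},"gripper":{"type":"number"}}}},"grip_force":{"type":"number"}},"required":["commands"]}

```bash
mkdir -p pics
cat > h.py <<'E'
import numpy as np, cv2
from workcell import env, viewer, close_job
def snap(n,f=None):
    s=viewer.snapshot(n)
    if f: cv2.imwrite('pics/'+f,s['frame'][:,:,::-1])
    return s
def ray(s,p):
    K=np.array(s['mtx']);d=np.array([(p[0]-K[0,2])/K[0,0],(p[1]-K[1,2])/K[1,1]])
    u=d.copy()
    for _ in range(20): u=d/(1+s['k1']*(u@u))
    P=np.array(s['pose']); return P[:3,3],P[:3,:3]@np.array([u[0],-u[1],-1])
def at(s,p,z):
    o,d=ray(s,p); return o+d*(z-o[2])/d[2]
def proj(s,X):
    P=np.array(s['pose']);K=np.array(s['mtx']);c=P[:3,:3].T@(np.array(X)-P[:3,3])
    u=np.array([c[0],-c[1]])/-c[2]; u=u*(1+s['k1']*(u@u))
    return np.array([u[0]*K[0,0]+K[0,2],u[1]*K[1,1]+K[1,2]])
E
python3 - <<'E'
from h import *
np.set_printoptions(precision=1,suppress=True)
st=env.state();print(st['tool_pos'],st['orientation'],st['opening'],st['time_s'])
for n in ['top','scene']:
    s=snap(n,n+'1.png')
    print(n,s['pose'],s['mtx'])
    for l,z in [('bed',24),('stop',54),('block',45),('tray',22)]:
        for r in viewer.regions_of(s,l):
            m=r['pixels'].astype(np.uint8)
            c,_=cv2.findContours(m,0,2);c=max(c,key=cv2.contourArea)
            b=cv2.boxPoints(cv2.minAreaRect(c))
            print(l,round(r['confidence'],2),r['pixel'],m.sum(),'at',at(s,r['pixel'],z)[:2],'box',[at(s,q,z)[:2].round() .tolist() for q in b] if n=='top' else '')
E
```

```text
[149.4 580.8 221.6] [[-1.   0.2 -0. ]
 [ 0.2  1.  -0. ]
 [ 0.  -0.  -1. ]] 87.55256889671733 0.0
top [[   0.     1.    -0.1  338.8]
 [  -1.     0.     0.   107.7]
 [   0.     0.1    1.  1559.9]
 [   0.     0.     0.     1. ]] [[497.3   0.  316.7]
 [  0.  497.3 200.5]
 [  0.    0.    1. ]]
bed 0.86 [177.0, 255.7] 2616 at [305.6 528.6] box [[355.0, 648.0], [364.0, 420.0], [252.0, 414.0], [243.0, 641.0]]
bed 0.83 [339.7, 177.2] 2372 at [556.5  30. ] box [[509.0, 145.0], [623.0, 140.0], [614.0, -80.0], [499.0, -73.0]]
bed 0.69 [285.7, 244.1] 2547 at [346.4 194.2] box [[371.0, 308.0], [413.0, 90.0], [303.0, 69.0], [261.0, 286.0]]
stop 0.51 [361.9, 132.5] 200 at [692.5 -35.8] box [[697.0, -5.0], [698.0, -58.0], [660.0, -58.0], [659.0, -5.0]]
stop 0.5 [364.5, 215.0] 84 at [437.6 -44.9] box [[426.0, -35.0], [462.0, -41.0], [458.0, -64.0], [422.0, -57.0]]
stop 0.44 [358.9, 176.1] 146 at [556.5 -27.2] box [[572.0, 3.0], [573.0, -49.0], [548.0, -49.0], [547.0, 3.0]]
block 0.97 [429.9, 212.9] 369 at [ 447.4 -246.7] box [[431.0, -202.0], [467.0, -209.0], [451.0, -305.0], [414.0, -299.0]]
tray 0.88 [233.5, 188.9] 1238 at [515.3 360.3] box [[567.0, 433.0], [585.0, 333.0], [466.0, 310.0], [448.0, 409.0]]
scene [[  -0.3   -0.7    0.7 1226.9]
 [   0.9   -0.2    0.2  330.4]
 [   0.     0.7    0.7  760.2]
 [   0.     0.     0.     1. ]] [[382.5   0.  318.2]
 [  0.  382.5 203.3]
 [  0.    0.    1. ]]
bed 0.87 [492.3, 198.7] 2498 at [316.4 535.1] box 
bed 0.73 [370.5, 181.1] 2144 at [359.6 191.4] box 
bed 0.6 [298.3, 216.4] 2611 at [568.   44.2] box 
stop 0.64 [251.4, 239.4] 463 at [705.9 -22.4] box 
stop 0.6 [272.3, 203.6] 251 at [574.1 -26.9] box 
stop 0.47 [281.7, 183.7] 175 at [491.2 -35.7] box 
block 0.89 [222.7, 164.3] 495 at [ 460.3 -243.5] box 
tray 0.71 [420.8, 240.8] 1598 at [541.  367.5] box
```

View pics/top1.png

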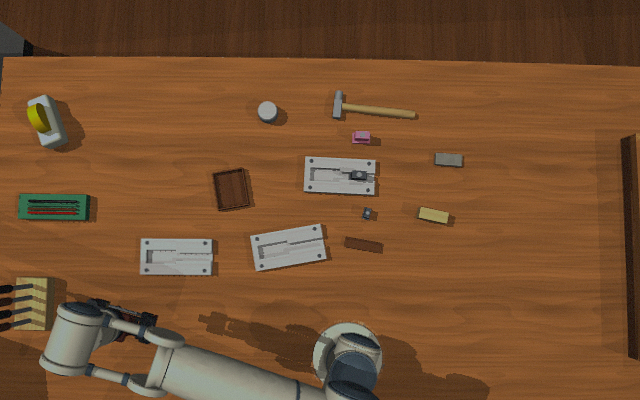

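View pics/scene1.png

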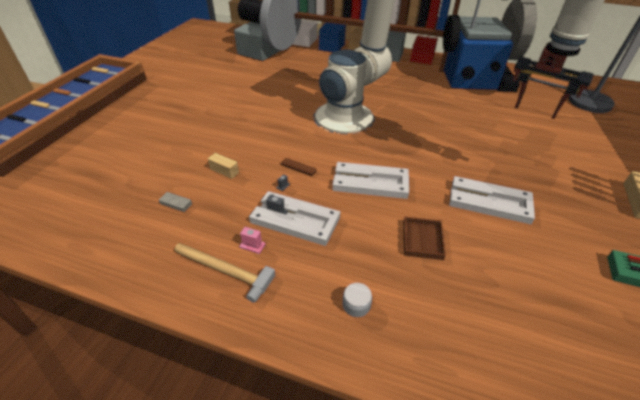

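The top view shows the bed holding the dark stop around (340,177), with its bay to the left (world +y). The pink stop is at (362,137), a small look-alike at (368,213), the light block at (433,215), the stone at (448,160) and the tray at (231,188). The scene view agrees. I'll head for the block.

Call:
move_arm --commands '[{"tx": -0.76,"ty": -0.75,"turn": 0.49,"gripper": 100},{"tx": -0.76,"ty": -0.75,"turn": 0.49},{"tx": -0.76,"ty": -0.75,"turn": 0.49},{"tx": -0.76,"ty": -0.75,"turn": 0.49},{"tx": -0.76,"ty": -0.75,"turn": 0.49},{"tx": -0.76,"ty": -0.75,"turn": 0.49},{"tx": -0.76,"ty": -0.75,"turn": 0.49},{"tx": -0.76,"ty": -0.75,"turn": 0.49},{"tx": -0.76,"ty": -0.75,"turn": 0.49},{"tx": -0.76,"ty": -0.75,"turn": 0.49},{"tx": -0.76,"ty": -0.75,"turn": 0.49},{"tx": -0.76,"ty": -0.75,"turn": 0.49},{"tx": -0.76,"ty": -0.75,"turn": 0.49}]'

```text
invalid input at $.commands[0]: expected keys tx, ty, tz, turn, gripper
```

```bash
cat >> h.py <<'E'
def go(x,y,z,yaw,st=None):
    st=st or env.state();R=np.array(st['orientation']);d=R.T@(np.array([x,y,z])-st['tool_pos'])/250
    y0=np.arctan2(R[1,0],R[0,0]);t=-((yaw-y0+np.pi)%(2*np.pi)-np.pi)/np.pi
    print('pos',np.round(st['tool_pos'],1),'yaw',round(y0,3),'-> t',np.round(d,3),'turn',round(t,3),'rows',round(np.linalg.norm(d)*6,1))
E
python3 -c "
from h import *
go(445,100,222,1.397);go(445,-250,222,1.397)"
```

```text
pos [149.5 581.1 222.6] yaw 2.89 -> t [-1.624 -1.569  0.003] turn 0.475 rows 13.6
pos [149.5 581.1 222.6] yaw 2.89 -> t [-1.973 -2.925  0.003] turn 0.475 rows 21.2
```

Call:
move_arm --commands '[{"tx": -0.8,"ty": -0.8,"tz": 0,"turn": 0.475,"gripper": 100},{"tx": -0.8,"ty": -0.8,"tz": 0,"turn": 0.475,"gripper": 100},{"tx": -0.8,"ty": -0.8,"tz": 0,"turn": 0.475,"gripper": 100},{"tx": -0.8,"ty": -0.8,"tz": 0,"turn": 0.475,"gripper": 100},{"tx": -0.8,"ty": -0.8,"tz": 0,"turn": 0.475,"gripper": 100},{"tx": -0.8,"ty": -0.8,"tz": 0,"turn": 0.475,"gripper": 100},{"tx": -0.8,"ty": -0.8,"tz": 0,"turn": 0.475,"gripper": 100},{"tx": -0.8,"ty": -0.8,"tz": 0,"turn": 0.475,"gripper": 100},{"tx": -0.8,"ty": -0.8,"tz": 0,"turn": 0.475,"gripper": 100},{"tx": -0.8,"ty": -0.8,"tz": 0,"turn": 0.475,"gripper": 100},{"tx": -0.8,"ty": -0.8,"tz": 0,"turn": 0.475,"gripper": 100},{"tx": -0.8,"ty": -0.8,"tz": 0,"turn": 0.475,"gripper": 100},{"tx": -0.8,"ty": -0.8,"tz": 0,"turn": 0.475,"gripper": 100}]'

```text
time_s: 1.58
tool_pos: [293.4, 337.5, 222.8]
orientation: [[0.177, 0.984, 0.0], [0.984, -0.177, 0.0], [0.0, 0.0, -1.0]]
ft_force: [-0.5, -0.6, -0.3]
opening: 87.9
grasp_force: 0.0
```

```bash
python3 -c "
from h import *
go(430,120,222,1.397)"
```

```text
pos [293.4 337.5 222.8] yaw 1.393 -> t [-0.76   0.691  0.003] turn -0.001 rows 6.2
```

Call:
move_arm --commands '[{"tx": -1,"ty": 0.7,"tz": 0,"turn": 0,"gripper": 100},{"tx": -1,"ty": 0.7,"tz": 0,"turn": 0,"gripper": 100},{"tx": -1,"ty": 0.7,"tz": 0,"turn": 0,"gripper": 100},{"tx": -1,"ty": 0.7,"tz": 0,"turn": 0,"gripper": 100},{"tx": -1,"ty": 0.7,"tz": 0,"turn": 0,"gripper": 100},{"tx": -1,"ty": 0.7,"tz": 0,"turn": 0,"gripper": 100},{"tx": -1,"ty": 0.7,"tz": 0,"turn": 0,"gripper": 100},{"tx": -1,"ty": 0.7,"tz": 0,"turn": 0,"gripper": 100}]'

```text
time_s: 2.25
tool_pos: [423.8, 56.8, 222.4]
orientation: [[0.173, 0.985, 0.0], [0.985, -0.173, -0.002], [-0.002, 0.001, -1.0]]
ft_force: [0.3, 0.4, -0.4]
opening: 87.5
grasp_force: 0.0
```

Call:
move_arm --commands '[{"tx": -1,"ty": 0.3,"tz": 0,"turn": 0,"gripper": 100},{"tx": -1,"ty": 0.3,"tz": 0,"turn": 0,"gripper": 100},{"tx": -1,"ty": 0.3,"tz": 0,"turn": 0,"gripper": 100},{"tx": -1,"ty": 0.3,"tz": 0,"turn": 0,"gripper": 100},{"tx": -1,"ty": 0.3,"tz": 0,"turn": 0,"gripper": 100},{"tx": -1,"ty": 0.3,"tz": 0,"turn": 0,"gripper": 100},{"tx": -1,"ty": 0.3,"tz": 0,"turn": 0,"gripper": 100},{"tx": -1,"ty": 0.3,"tz": 0,"turn": 0,"gripper": 100},{"tx": -1,"ty": 0.3,"tz": 0,"turn": 0,"gripper": 100}]'

```text
time_s: 3.0
tool_pos: [453.3, -197.8, 222.4]
orientation: [[0.172, 0.985, -0.001], [0.985, -0.172, 0.001], [0.001, -0.001, -1.0]]
ft_force: [0.1, 0.4, 0.2]
opening: 87.8
grasp_force: 0.0
```

```bash
python3 -c "
from h import *
np.set_printoptions(precision=2,suppress=True)
s=snap('wrist','w1.png');print(s['pose'],s['mtx'],s['k1'])
for r in viewer.regions_of(s,'block'):
  c,_=cv2.findContours(r['pixels'].astype(np.uint8),0,2);c=max(c,key=cv2.contourArea)
  print(r['confidence'],r['pixel'],[at(s,q,45)[:2].round() for q in cv2.boxPoints(cv2.minAreaRect(c))],[(q[0],at(s,q[0],45)[:2].round()) for q in cv2.approxPolyDP(c,4,True)])
go(441,-254,222,1.397)"
```

```text
[[   0.99    0.17    0.05  466.11]
 [  -0.17    0.95    0.26 -126.15]
 [  -0.     -0.26    0.96  384.46]
 [   0.      0.      0.      1.  ]] [[297.8    0.   322.58]
 [  0.   297.8  199.89]
 [  0.     0.     1.  ]] -0.004804930022325391
0.6 [321.4, 227.0] [array([ 433., -202.]), array([ 468., -208.]), array([ 452., -303.]), array([ 415., -297.])] [(array([310, 189], dtype=int32), array([ 438., -202.])), (array([306, 263], dtype=int32), array([ 415., -295.])), (array([330, 264], dtype=int32), array([ 445., -302.])), (array([335, 194], dtype=int32), array([ 466., -213.]))]
pos [ 453.5 -196.6  222.9] yaw 1.4 -> t [-0.23 -0.01  0.  ] turn 0.001 rows 1.4
```

View pics/w1.png

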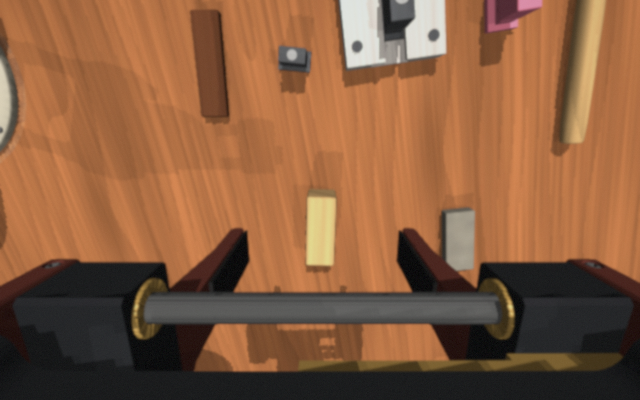

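Wrist view: the block is at (321,228), and the stone at (458,238) is well clear of the fingers. I'll go down and grasp the block.

Call:
move_arm --commands '[{"tx": -0.235,"ty": -0.01,"tz": 0,"turn": 0,"gripper": 100},{"tx": -0.235,"ty": -0.01,"tz": 0.1,"turn": 0,"gripper": 100},{"tx": -0.235,"ty": -0.01,"tz": 0.26,"turn": 0,"gripper": 100},{"tx": -0.235,"ty": -0.01,"tz": 0.42,"turn": 0,"gripper": 100},{"tx": -0.235,"ty": -0.01,"tz": 0.58,"turn": 0,"gripper": 100},{"tx": -0.235,"ty": -0.01,"tz": 0.7,"turn": 0,"gripper": 100},{"tx": -0.235,"ty": -0.01,"tz": 0.78,"turn": 0,"gripper": 100},{"tx": -0.235,"ty": -0.01,"tz": 0.83,"turn": 0,"gripper": 100},{"tx": -0.235,"ty": -0.01,"tz": 0.86,"turn": 0,"gripper": 100},{"tx": -0.235,"ty": -0.01,"tz": 0.86,"turn": 0,"gripper": 100},{"tx": -0.235,"ty": -0.01,"tz": 0.86,"turn": 0,"gripper": 100}]'

```text
time_s: 4.02
tool_pos: [441.7, -255.3, 9.0]
orientation: [[0.171, 0.985, 0.002], [0.985, -0.171, -0.001], [-0.001, 0.002, -1.0]]
ft_force: [-0.4, -0.2, 0.5]
opening: 87.6
grasp_force: 0.0
```

Call:
move_arm --commands '[{"tx": 0,"ty": 0,"tz": 0,"turn": 0,"gripper": 0},{"tx": 0,"ty": 0,"tz": 0,"turn": 0,"gripper": 0},{"tx": 0,"ty": 0,"tz": 0,"turn": 0,"gripper": 0},{"tx": 0,"ty": 0,"tz": 0,"turn": 0,"gripper": 0},{"tx": 0,"ty": 0,"tz": 0,"turn": 0,"gripper": 0},{"tx": 0,"ty": 0,"tz": 0,"turn": 0,"gripper": 0},{"tx": 0,"ty": 0,"tz": 0,"turn": 0,"gripper": 0},{"tx": 0,"ty": 0,"tz": 0,"turn": 0,"gripper": 0},{"tx": 0,"ty": 0,"tz": 0,"turn": 0,"gripper": 0},{"tx": 0,"ty": 0,"tz": 0,"turn": 0,"gripper": 0}]' --grip_force 55

```text
time_s: 4.85
tool_pos: [440.7, -255.5, 7.6]
orientation: [[0.172, 0.985, -0.0], [0.985, -0.172, -0.0], [-0.0, -0.0, -1.0]]
ft_force: [-0.5, 0.4, -0.2]
opening: 35.6
grasp_force: 54.6
```

Call:
move_arm --commands '[{"tx": 0,"ty": 0,"tz": -0.15,"turn": 0,"gripper": 0},{"tx": 0,"ty": 0,"tz": -0.3,"turn": 0,"gripper": 0},{"tx": 0,"ty": 0,"tz": -0.45,"turn": 0,"gripper": 0},{"tx": 0.12,"ty": 0.07,"tz": -0.45,"turn": -0.02,"gripper": 0},{"tx": 0.24,"ty": 0.14,"tz": -0.45,"turn": -0.041,"gripper": 0},{"tx": 0.38,"ty": 0.21,"tz": -0.45,"turn": -0.041,"gripper": 0},{"tx": 0.5,"ty": 0.28,"tz": -0.45,"turn": -0.041,"gripper": 0},{"tx": 0.62,"ty": 0.36,"tz": -0.45,"turn": -0.041,"gripper": 0},{"tx": 0.62,"ty": 0.36,"tz": -0.45,"turn": -0.041,"gripper": 0},{"tx": 0.62,"ty": 0.36,"tz": -0.45,"turn": -0.041,"gripper": 0}]'

```text
time_s: 5.68
tool_pos: [556.7, -116.8, 119.3]
orientation: [[0.041, 0.999, -0.001], [0.999, -0.041, 0.0], [0.0, -0.001, -1.0]]
ft_force: [0.3, 0.2, 0.1]
opening: 35.9
grasp_force: 54.6
```

```bash
python3 -c "
from h import *
np.set_printoptions(precision=1,suppress=True)
s=snap('wrist','w2.png')
for l,z in [('bed',24),('stop',60),('block',120)]:
 for r in viewer.regions_of(s,l):
  c,_=cv2.findContours(r['pixels'].astype(np.uint8),0,2);c=max(c,key=cv2.contourArea)
  print(l,r['confidence'],r['pixel'],[(q[0].tolist(),at(s,q[0],z)[:2].round(1).tolist()) for q in cv2.approxPolyDP(c,3,True)])
go(556,-117,120,1.527)"
```

```text
bed 0.75 [321.4, 58.5] [([248, 0], [507.0, 44.6]), ([257, 158], [501.9, -75.0]), ([384, 159], [611.4, -80.4]), ([392, 0], [616.0, 40.0])]
stop 0.95 [192.1, 139.1] [([165, 127], [445.7, -45.5]), ([164, 144], [442.8, -57.5]), ([195, 151], [464.8, -63.6]), ([217, 150], [481.1, -63.5]), ([217, 128], [483.3, -47.8]), ([184, 121], [460.2, -41.9])]
stop 0.62 [473.3, 103.4] [([513, 70], [692.4, -17.5]), ([446, 72], [646.3, -16.9]), ([440, 135], [644.8, -59.5]), ([504, 131], [691.0, -58.5])]
block 0.59 [326.2, 249.4] [([295, 175], [543.6, -73.6]), ([284, 195], [536.7, -84.6]), ([286, 290], [533.3, -144.7]), ([358, 291], [577.4, -147.2]), ([364, 198], [581.4, -88.2]), ([355, 178], [576.5, -76.6])]
pos [ 555.6 -119.3  120.1] yaw 1.525 -> t [0. 0. 0.] turn -0.001 rows 0.1
```

View pics/w2.png

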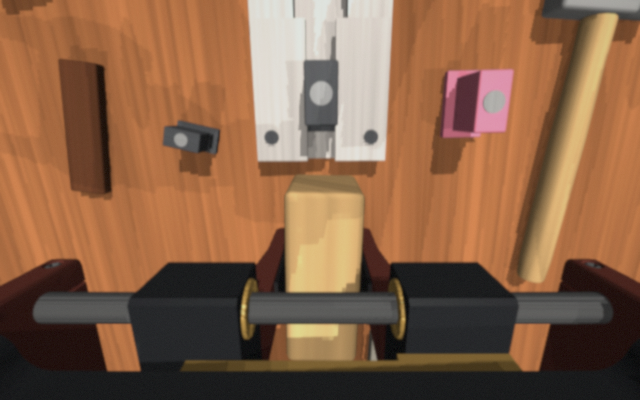

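Wrist view 2: the stop's head is at (321,93), centred ahead of the block's end face at (325,178). The bed's near corners are at (257,158) and (384,159). That puts the bed origin near (561,32) with yaw 1.53. I'll lower the block and push slowly.

Call:
move_arm --commands '[{"tx": 0,"ty": -0.004,"tz": 0.12,"turn": 0,"gripper": 0},{"tx": 0,"ty": -0.004,"tz": 0.22,"turn": 0,"gripper": 0},{"tx": 0,"ty": -0.004,"tz": 0.3,"turn": 0,"gripper": 0},{"tx": 0,"ty": -0.004,"tz": 0.336,"turn": 0,"gripper": 0},{"tx": 0,"ty": -0.004,"tz": 0.336,"turn": 0,"gripper": 0},{"tx": 0.02,"ty": -0.004,"tz": 0.336,"turn": 0,"gripper": 0},{"tx": 0.04,"ty": -0.004,"tz": 0.336,"turn": 0,"gripper": 0},{"tx": 0.06,"ty": -0.004,"tz": 0.336,"turn": 0,"gripper": 0},{"tx": 0.08,"ty": -0.004,"tz": 0.336,"turn": 0,"gripper": 0},{"tx": 0.1,"ty": -0.004,"tz": 0.336,"turn": 0,"gripper": 0},{"tx": 0.12,"ty": -0.004,"tz": 0.336,"turn": 0,"gripper": 0},{"tx": 0.14,"ty": -0.004,"tz": 0.336,"turn": 0,"gripper": 0},{"tx": 0.155,"ty": -0.005,"tz": 0.336,"turn": 0,"gripper": 0},{"tx": 0.17,"ty": -0.005,"tz": 0.336,"turn": 0,"gripper": 0},{"tx": 0.185,"ty": -0.005,"tz": 0.336,"turn": 0,"gripper": 0},{"tx": 0.2,"ty": -0.005,"tz": 0.336,"turn": 0,"gripper": 0}]'

```text
time_s: 7.22
tool_pos: [557.7, -69.8, 37.4]
orientation: [[0.045, 0.999, 0.002], [0.999, -0.045, -0.004], [-0.004, 0.002, -1.0]]
ft_force: [-0.9, -7.1, 2.2]
opening: 35.7
grasp_force: 54.6
```

```bash
python3 -c "
from h import *
s=env.state();print(np.round(s['tool_pos'],1),np.round(s['ft_force'],1),np.round(s['torque'],2),s['opening'])
go(560.3,10.2,36,1.53)"
```

```text
[557.7 -69.8  37.4] [-0.9 -7.1  2.2] [-1.16  0.25  0.11] 35.737376331283784
pos [557.7 -69.8  37.4] yaw 1.526 -> t [ 0.32  -0.004  0.004] turn -0.001 rows 1.9
```

Call:
move_arm --commands '[{"tx": 0.018,"ty": 0,"tz": 0,"turn": 0,"gripper": 0},{"tx": 0.036,"ty": 0,"tz": 0,"turn": 0,"gripper": 0},{"tx": 0.054,"ty": 0,"tz": 0,"turn": 0,"gripper": 0},{"tx": 0.072,"ty": -0.001,"tz": 0,"turn": 0,"gripper": 0},{"tx": 0.09,"ty": -0.001,"tz": 0,"turn": 0,"gripper": 0},{"tx": 0.108,"ty": -0.001,"tz": 0,"turn": 0,"gripper": 0},{"tx": 0.126,"ty": -0.001,"tz": 0,"turn": 0,"gripper": 0},{"tx": 0.144,"ty": -0.002,"tz": 0,"turn": 0,"gripper": 0},{"tx": 0.162,"ty": -0.002,"tz": 0,"turn": 0,"gripper": 0},{"tx": 0.18,"ty": -0.002,"tz": 0,"turn": 0,"gripper": 0},{"tx": 0.198,"ty": -0.002,"tz": 0,"turn": 0,"gripper": 0},{"tx": 0.216,"ty": -0.003,"tz": 0,"turn": 0,"gripper": 0},{"tx": 0.234,"ty": -0.003,"tz": 0,"turn": 0,"gripper": 0},{"tx": 0.252,"ty": -0.003,"tz": 0,"turn": 0,"gripper": 0},{"tx": 0.27,"ty": -0.003,"tz": 0,"turn": 0,"gripper": 0},{"tx": 0.285,"ty": -0.004,"tz": 0,"turn": 0,"gripper": 0},{"tx": 0.3,"ty": -0.004,"tz": 0,"turn": 0,"gripper": 0},{"tx": 0.312,"ty": -0.004,"tz": 0,"turn": 0,"gripper": 0},{"tx": 0.32,"ty": -0.004,"tz": 0,"turn": 0,"gripper": 0},{"tx": 0.32,"ty": -0.004,"tz": 0,"turn": 0,"gripper": 0}]'

```text
time_s: 8.88
tool_pos: [559.6, 12.4, 36.0]
orientation: [[0.044, 0.999, -0.0], [0.999, -0.044, 0.001], [0.001, -0.0, -1.0]]
ft_force: [0.9, 0.9, -0.2]
opening: 35.8
grasp_force: 54.6
```

```bash
python3 -c "
from h import *
s=env.state();print(np.round(s['tool_pos'],1),np.round(s['ft_force'],1),s['opening'])
w=snap('wrist','w3.png')
n=np.array([.0405,.999])
for r in viewer.regions_of(w,'stop'):
  c,_=cv2.findContours(r['pixels'].astype(np.uint8),0,2);c=max(c,key=cv2.contourArea)
  print(r['confidence'],r['pixel'],[at(w,q[0],60)[:2].round(0).tolist() for q in cv2.approxPolyDP(c,3,True)])
go(556,-117,120,1.527)"
```

```text
[559.6  12.4  36. ] [ 0.9  0.9 -0.2] 35.75290368824315
0.77 [516.4, 283.2] [[637.0, 19.0], [637.0, 13.0], [658.0, -7.0], [682.0, -7.0], [677.0, -1.0], [664.0, 8.0], [662.0, 18.0]]
0.61 [326.1, 134.7] [[553.0, 100.0], [550.0, 57.0], [572.0, 55.0], [574.0, 59.0], [576.0, 98.0]]
pos [559.5  12.2  35.8] yaw 1.527 -> t [-0.517  0.008 -0.337] turn -0.0 rows 3.7
```

View pics/w3.png

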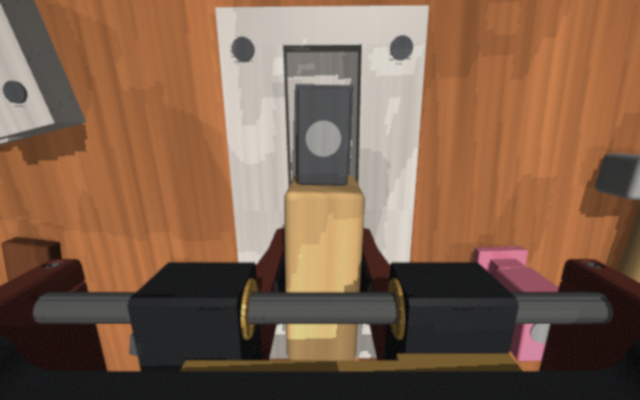

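The block is touching the stop's head, which spans (297–352, 85–185) inside the bay, so the stop sits at bed x ≈ +46 with its foot clear. Next I'll lay the block back on the bench.

Call:
move_arm --commands '[{"tx": -0.08,"ty": 0,"tz": 0,"turn": 0,"gripper": 0},{"tx": -0.2,"ty": 0,"tz": -0.1,"turn": 0,"gripper": 0},{"tx": -0.34,"ty": -0.02,"tz": -0.25,"turn": 0,"gripper": 0},{"tx": -0.48,"ty": -0.1,"tz": -0.3,"turn": 0,"gripper": 0},{"tx": -0.62,"ty": -0.18,"tz": -0.3,"turn": 0,"gripper": 0},{"tx": -0.75,"ty": -0.25,"tz": -0.3,"turn": 0,"gripper": 0},{"tx": -0.88,"ty": -0.33,"tz": -0.3,"turn": 0,"gripper": 0},{"tx": -1,"ty": -0.39,"tz": -0.3,"turn": 0,"gripper": 0},{"tx": -1,"ty": -0.39,"tz": -0.18,"turn": 0,"gripper": 0},{"tx": -1,"ty": -0.39,"tz": -0.08,"turn": 0,"gripper": 0},{"tx": -1,"ty": -0.39,"tz": 0,"turn": 0,"gripper": 0},{"tx": -1,"ty": -0.39,"tz": 0.06,"turn": 0,"gripper": 0},{"tx": -1,"ty": -0.39,"tz": 0.095,"turn": 0,"gripper": 0},{"tx": -1,"ty": -0.39,"tz": 0.108,"turn": 0,"gripper": 0},{"tx": -1,"ty": -0.39,"tz": 0.108,"turn": 0,"gripper": 0},{"tx": -1,"ty": -0.39,"tz": 0.108,"turn": 0,"gripper": 0}]'

```text
time_s: 10.32
tool_pos: [451.9, -234.0, 10.1]
orientation: [[0.044, 0.999, 0.001], [0.999, -0.044, -0.001], [-0.001, 0.001, -1.0]]
ft_force: [-0.5, -0.2, -0.7]
opening: 35.8
grasp_force: 54.6
```

Call:
move_arm --commands '[{"tx": 0,"ty": 0,"tz": 0.003,"turn": 0,"gripper": 0},{"tx": 0,"ty": 0,"tz": 0.003,"turn": 0,"gripper": 0},{"tx": 0,"ty": 0,"tz": 0.003,"turn": 0,"gripper": 50},{"tx": 0,"ty": 0,"tz": 0.003,"turn": 0,"gripper": 70},{"tx": 0,"ty": 0,"tz": 0.003,"turn": 0,"gripper": 70},{"tx": 0,"ty": 0,"tz": 0.003,"turn": 0,"gripper": 70},{"tx": 0,"ty": 0,"tz": 0.003,"turn": 0,"gripper": 70},{"tx": 0,"ty": 0,"tz": 0.003,"turn": 0,"gripper": 70},{"tx": 0,"ty": 0,"tz": -0.1,"turn": 0,"gripper": 70},{"tx": 0,"ty": 0,"tz": -0.25,"turn": 0,"gripper": 70},{"tx": 0,"ty": 0,"tz": -0.4,"turn": 0,"gripper": 70},{"tx": 0,"ty": 0,"tz": -0.5,"turn": 0,"gripper": 70},{"tx": 0,"ty": 0,"tz": -0.5,"turn": 0,"gripper": 70}]'

```text
time_s: 11.4
tool_pos: [453.6, -235.2, 141.4]
orientation: [[0.044, 0.999, 0.009], [0.999, -0.044, -0.006], [-0.005, 0.01, -1.0]]
ft_force: [0.9, -1.1, 0.8]
opening: 61.6
grasp_force: 0.0
```

```bash
python3 -c "
from h import *
go(550,-30,140,1.53);go(563,78,140,1.53)
t=snap('top')
for l,z in [('stop',60),('block',45),('tray',22)]:
 for r in viewer.regions_of(t,l):
  c,_=cv2.findContours(r['pixels'].astype(np.uint8),0,2);c=max(c,key=cv2.contourArea)
  print(l,r['confidence'],at(t,r['pixel'],z)[:2].round(),[at(t,q,z)[:2].round().tolist() for q in cv2.boxPoints(cv2.minAreaRect(c))])
"
```

```text
pos [ 453.6 -235.2  141.4] yaw 1.526 -> t [0.837 0.349 0.005] turn -0.001 rows 5.4
pos [ 453.6 -235.2  141.4] yaw 1.526 -> t [1.271 0.381 0.003] turn -0.001 rows 8.0
stop 0.64 [687. -36.] [[695.0, -5.0], [696.0, -57.0], [659.0, -57.0], [658.0, -5.0]]
stop 0.59 [561.  80.] [[576.0, 104.0], [576.0, 52.0], [543.0, 52.0], [542.0, 104.0]]
block 0.62 [ 455. -202.] [[437.0, -183.0], [476.0, -186.0], [471.0, -251.0], [432.0, -247.0]]
tray 0.79 [508. 370.] [[567.0, 434.0], [586.0, 333.0], [465.0, 309.0], [446.0, 409.0]]
```

Call:
move_arm --commands '[{"tx": 1,"ty": 0.38,"tz": 0,"turn": -0.001,"gripper": 70},{"tx": 1,"ty": 0.38,"tz": 0,"turn": -0.001,"gripper": 70},{"tx": 1,"ty": 0.38,"tz": 0,"turn": -0.001,"gripper": 70},{"tx": 1,"ty": 0.38,"tz": 0,"turn": -0.001,"gripper": 70},{"tx": 1,"ty": 0.38,"tz": 0,"turn": -0.001,"gripper": 70},{"tx": 1,"ty": 0.38,"tz": 0,"turn": -0.001,"gripper": 70},{"tx": 1,"ty": 0.38,"tz": 0,"turn": -0.001,"gripper": 70},{"tx": 1,"ty": 0.38,"tz": 0,"turn": -0.001,"gripper": 70},{"tx": 1,"ty": 0.38,"tz": 0,"turn": -0.001,"gripper": 70}]'

```text
time_s: 12.35
tool_pos: [556.4, 12.5, 131.8]
orientation: [[0.039, 0.999, -0.004], [0.999, -0.039, -0.0], [-0.0, -0.004, -1.0]]
ft_force: [0.8, 0.3, 0.2]
opening: 61.5
grasp_force: 0.0
```

```bash
python3 -c "
from h import *
w=snap('wrist')
for r in viewer.regions_of(w,'stop'):
  c,_=cv2.findContours(r['pixels'].astype(np.uint8),0,2);c=max(c,key=cv2.contourArea)
  print(r['confidence'],r['pixel'],[at(w,q[0],60)[:2].round(0).tolist() for q in cv2.approxPolyDP(c,3,True)])
go(563,78.5,32,1.53)"
```

```text
0.66 [328.9, 125.9] [[551.0, 102.0], [547.0, 57.0], [575.0, 54.0], [577.0, 100.0]]
0.61 [216.6, 258.7] [[448.0, -30.0], [456.0, -30.0], [460.0, -44.0], [482.0, -22.0], [455.0, -15.0]]
0.56 [451.1, 239.0] [[647.0, 10.0], [647.0, -35.0], [691.0, -39.0], [692.0, -13.0], [676.0, -0.0], [675.0, 8.0]]
pos [556.4  10.9 132.8] yaw 1.529 -> t [0.272 0.016 0.403] turn -0.0 rows 2.9
```

Call:
move_arm --commands '[{"tx": 0.14,"ty": 0.015,"tz": 0,"turn": 0,"gripper": 70},{"tx": 0.27,"ty": 0.016,"tz": 0,"turn": 0,"gripper": 70},{"tx": 0.27,"ty": 0.016,"tz": 0.1,"turn": 0,"gripper": 70},{"tx": 0.27,"ty": 0.016,"tz": 0.2,"turn": 0,"gripper": 70},{"tx": 0.27,"ty": 0.016,"tz": 0.3,"turn": 0,"gripper": 70},{"tx": 0.27,"ty": 0.016,"tz": 0.36,"turn": 0,"gripper": 70},{"tx": 0.27,"ty": 0.016,"tz": 0.39,"turn": 0,"gripper": 70},{"tx": 0.27,"ty": 0.016,"tz": 0.4,"turn": 0,"gripper": 70},{"tx": 0.27,"ty": 0.016,"tz": 0.4,"turn": 0,"gripper": 70},{"tx": 0.27,"ty": 0.016,"tz": 0.4,"turn": 0,"gripper": 70}]'

```text
time_s: 13.28
tool_pos: [564.7, 78.5, 35.5]
orientation: [[0.042, 0.999, 0.002], [0.999, -0.042, 0.0], [0.0, 0.002, -1.0]]
ft_force: [0.3, -0.3, 0.6]
opening: 61.6
grasp_force: 0.0
```

Call:
move_arm --commands '[{"tx": 0,"ty": 0,"tz": 0,"turn": 0,"gripper": 20},{"tx": 0,"ty": 0,"tz": 0,"turn": 0,"gripper": 0},{"tx": 0,"ty": 0,"tz": 0,"turn": 0,"gripper": 0},{"tx": 0,"ty": 0,"tz": 0,"turn": 0,"gripper": 0},{"tx": 0,"ty": 0,"tz": 0,"turn": 0,"gripper": 0},{"tx": 0,"ty": 0,"tz": 0,"turn": 0,"gripper": 0},{"tx": 0,"ty": 0,"tz": 0,"turn": 0,"gripper": 0},{"tx": 0,"ty": 0,"tz": 0,"turn": 0,"gripper": 0},{"tx": 0,"ty": 0,"tz": 0,"turn": 0,"gripper": 0}]' --grip_force 40

```text
time_s: 14.03
tool_pos: [563.9, 79.1, 34.2]
orientation: [[0.041, 0.999, -0.0], [0.999, -0.041, 0.0], [0.0, -0.0, -1.0]]
ft_force: [-2.0, 1.0, 1.6]
opening: 24.0
grasp_force: 39.9
```

Call:
move_arm --commands '[{"tx": 0,"ty": 0,"tz": -0.05,"turn": 0,"gripper": 0},{"tx": 0,"ty": 0,"tz": -0.12,"turn": 0,"gripper": 0},{"tx": 0,"ty": 0,"tz": -0.22,"turn": 0,"gripper": 0},{"tx": 0,"ty": 0,"tz": -0.32,"turn": 0,"gripper": 0},{"tx": 0.08,"ty": -0.02,"tz": -0.36,"turn": -0.02,"gripper": 0},{"tx": 0.2,"ty": -0.04,"tz": -0.36,"turn": -0.04,"gripper": 0},{"tx": 0.34,"ty": -0.07,"tz": -0.36,"turn": -0.06,"gripper": 0},{"tx": 0.47,"ty": -0.1,"tz": -0.36,"turn": -0.075,"gripper": 0},{"tx": 0.6,"ty": -0.14,"tz": -0.36,"turn": -0.075,"gripper": 0},{"tx": 0.72,"ty": -0.17,"tz": -0.36,"turn": -0.075,"gripper": 0},{"tx": 0.84,"ty": -0.2,"tz": -0.36,"turn": -0.075,"gripper": 0},{"tx": 0.92,"ty": -0.22,"tz": -0.36,"turn": -0.075,"gripper": 0},{"tx": 0.95,"ty": -0.23,"tz": -0.36,"turn": -0.075,"gripper": 0},{"tx": 0.95,"ty": -0.23,"tz": -0.36,"turn": -0.075,"gripper": 0}]'

```text
time_s: 15.2
tool_pos: [515.5, 320.3, 123.8]
orientation: [[-0.196, 0.981, -0.001], [0.981, 0.196, -0.0], [0.0, -0.001, -1.0]]
ft_force: [-0.1, -0.0, -3.8]
opening: 23.9
grasp_force: 39.9
```

```bash
python3 -c "
from h import *
print(env.state()['opening'])
w=snap('wrist','w4.png')
for l,z in [('stop',60),('tray',22)]:
 for r in viewer.regions_of(w,l):
  c,_=cv2.findContours(r['pixels'].astype(np.uint8),0,2);c=max(c,key=cv2.contourArea)
  print(l,r['confidence'],r['pixel'],[at(w,q[0],z)[:2].round(0).tolist() for q in cv2.approxPolyDP(c,4,True)])
go(517,372,35,1.765)"
```

```text
23.853805160163724
stop 0.79 [322.5, 240.0] [[494.0, 332.0], [510.0, 249.0], [548.0, 255.0], [533.0, 338.0]]
tray 0.82 [335.1, 138.8] [[448.0, 408.0], [466.0, 313.0], [519.0, 329.0], [581.0, 335.0], [563.0, 431.0]]
pos [516.7 317.5 124. ] yaw 1.764 -> t [0.214 0.043 0.356] turn -0.0 rows 2.5
```

View pics/w4.png

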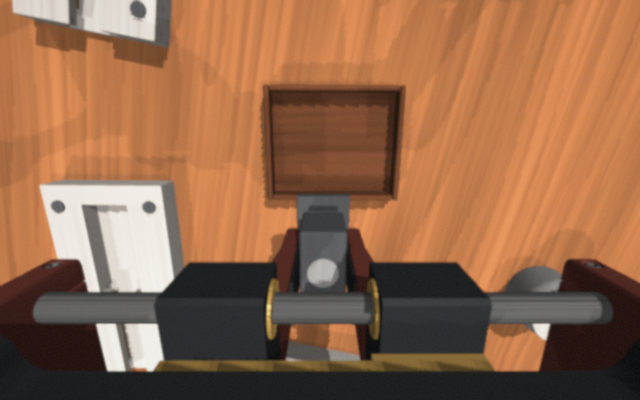

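The stop is held upright at (322,240), with the tray at (335,140) straight ahead. I'll set it down.

Call:
move_arm --commands '[{"tx": 0.1,"ty": 0.03,"tz": 0,"turn": 0,"gripper": 0},{"tx": 0.2,"ty": 0.037,"tz": 0,"turn": 0,"gripper": 0},{"tx": 0.21,"ty": 0.037,"tz": 0.06,"turn": 0,"gripper": 0},{"tx": 0.21,"ty": 0.037,"tz": 0.14,"turn": 0,"gripper": 0},{"tx": 0.21,"ty": 0.037,"tz": 0.22,"turn": 0,"gripper": 0},{"tx": 0.21,"ty": 0.037,"tz": 0.28,"turn": 0,"gripper": 0},{"tx": 0.21,"ty": 0.037,"tz": 0.32,"turn": 0,"gripper": 0},{"tx": 0.21,"ty": 0.037,"tz": 0.34,"turn": 0,"gripper": 0},{"tx": 0.21,"ty": 0.037,"tz": 0.35,"turn": 0,"gripper": 0},{"tx": 0.21,"ty": 0.037,"tz": 0.356,"turn": 0,"gripper": 0},{"tx": 0.21,"ty": 0.037,"tz": 0.36,"turn": 0,"gripper": 0},{"tx": 0.21,"ty": 0.037,"tz": 0.36,"turn": 0,"gripper": 0},{"tx": 0.21,"ty": 0.037,"tz": 0.36,"turn": 0,"gripper": 0}]'

```text
time_s: 16.43
tool_pos: [515.7, 372.3, 35.1]
orientation: [[-0.193, 0.981, 0.001], [0.981, 0.193, 0.001], [0.001, 0.001, -1.0]]
ft_force: [0.6, -0.6, -4.3]
opening: 23.9
grasp_force: 39.9
```

Call:
move_arm --commands '[{"tx": 0,"ty": 0,"tz": 0.003,"turn": 0,"gripper": 0},{"tx": 0,"ty": 0,"tz": 0.006,"turn": 0,"gripper": 0},{"tx": 0,"ty": 0,"tz": 0.006,"turn": 0,"gripper": 0},{"tx": 0,"ty": 0,"tz": 0.006,"turn": 0,"gripper": 0}]'

```text
time_s: 16.77
tool_pos: [515.6, 372.3, 33.2]
orientation: [[-0.193, 0.981, 0.001], [0.981, 0.193, 0.001], [0.0, 0.001, -1.0]]
ft_force: [0.3, -0.0, -1.2]
opening: 23.7
grasp_force: 39.9
```

Part of the weight is now off the gripper, so the stop is touching the tray floor. I'll release it and rise.

Call:
move_arm --commands '[{"tx": 0,"ty": 0,"tz": 0.002,"turn": 0,"gripper": 0},{"tx": 0,"ty": 0,"tz": 0.002,"turn": 0,"gripper": 40},{"tx": 0,"ty": 0,"tz": 0.002,"turn": 0,"gripper": 60},{"tx": 0,"ty": 0,"tz": 0.002,"turn": 0,"gripper": 60},{"tx": 0,"ty": 0,"tz": 0.002,"turn": 0,"gripper": 60},{"tx": 0,"ty": 0,"tz": 0.002,"turn": 0,"gripper": 60},{"tx": 0,"ty": 0,"tz": 0.002,"turn": 0,"gripper": 60},{"tx": 0,"ty": 0,"tz": -0.08,"turn": 0,"gripper": 60},{"tx": 0,"ty": 0,"tz": -0.2,"turn": 0,"gripper": 60},{"tx": 0,"ty": 0,"tz": -0.35,"turn": 0,"gripper": 60},{"tx": -0.2,"ty": 0,"tz": -0.45,"turn": 0,"gripper": 60},{"tx": -0.4,"ty": 0,"tz": -0.5,"turn": 0,"gripper": 60},{"tx": -0.4,"ty": 0,"tz": -0.5,"turn": 0,"gripper": 60},{"tx": -0.4,"ty": 0,"tz": -0.5,"turn": 0,"gripper": 60},{"tx": -0.4,"ty": 0,"tz": -0.5,"turn": 0,"gripper": 60}]'

```text
time_s: 18.02
tool_pos: [535.2, 273.2, 158.4]
orientation: [[-0.191, 0.982, 0.001], [0.982, 0.191, 0.001], [0.001, 0.002, -1.0]]
ft_force: [0.0, -0.4, -0.6]
opening: 52.9
grasp_force: 0.0
```

```bash
python3 -c "
from h import *
snap('scene','s5.png')
a=cv2.imread('pics/s5.png');b=snap('wrist')['frame'][:,:,::-1]
cv2.imwrite('pics/c5.png',np.vstack([cv2.resize(a[130:280,180:480],(600,300)),cv2.resize(b[:300,120:600],(600,300))]))"
```

```text
(no output)
```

View pics/c5.png

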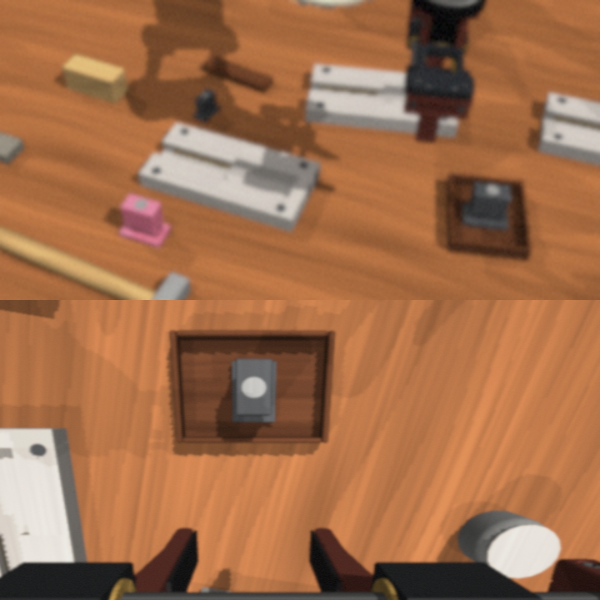

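The stop stands on its foot in the middle of the tray, at (255,390) in the lower view. The block lies flat on the bench at (95,78) in the upper view, and the gripper is clear.

```bash
python3 -c "
from h import *
print(close_job())"
```

```text
the job is handed in; nothing more can be done
None
```

The job is handed in at about 18 s of robot time: I pushed the stop free with the block, laid the block flat on the bench, and set the stop on its foot in the tray; the judge's verdict was not shown.

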